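Square a terrain tower in the gluing jig

TASK

Turn the plywood turntable anticlockwise (seen from above) by its upright steel post until it meets its index stop. Then stand the small ruined tower upright in the right-angle jig on the turntable, the long side of its plinth along the long fence, and press it firmly into the corner so it lies flat against both fences at once. The glue is setting, so finish while still holding it pressed there with the turntable at its stop, and leave the figures, paint jar and cup where they are.

Things in the scene. Friction and masses are not known exactly. Their poses are not given: they have to be found in the camera images.
- deck (a joint): the turntable's angle in rad: it grows as the deck turns anticlockwise seen from above. It starts between 0 and 0.6 and its hard index stop is at 1.571. The hinge is stiff (about 0.22 N m of friction) and stays where it is left.
- deck_axis (a point): point on the turntable's vertical axis, on the top face of the deck (a plywood disc, radius 130 mm, 16 mm thick, top face 36 mm above the table; its steel stop lug and the stop block on the fixed base reach 157 mm from the axis, the block 40 mm above the table). The axes turn with the deck.
- turn_post (a point): grip point on the turntable's upright round steel post: 14 mm diameter, on a 24 mm flange 4 mm thick, 55 mm tall above the deck, 105 mm from the axis; this point lies on the post's centre line 40 mm above the deck (15 mm below its top). It turns with the deck.
- jig_corner (a point): the inner corner of the jig, where the inner faces of the two fences meet, on the deck's top face. Its axes turn with the deck: the long fence's inner face runs along x (from x = 0 back to x = -100 mm), the short fence's inner face runs along y (from y = 0 back to y = -68 mm); the part belongs at negative x and negative y. The tower when seated has its centre at x = -40 mm, y = -30 mm, z = 42 mm here. At the stop, a push into the corner presses the deck against its stop.
- long_fence (a point): aluminium bar fixed on the deck, 112 x 12 x 16 mm tall, along its own x; this point is the centre of its top face; its inner face is the one toward -y.
- short_fence (a point): aluminium bar fixed on the deck, 68 mm along its own y, 12 mm thick, 16 mm tall; this point is the centre of its top face; its inner face is the one toward -x.
- tower_center (a point): centre of the ruined tower, a solid rigid grey resin terrain piece of about 0.24 kg standing on the table; the point is 42 mm above its underside (half-way up). Plinth 80 mm (x) by 60 mm (y), 20 mm tall; on it a tower body 64 mm (x) by 46 mm (y) centred on the plinth, with plain upright sides up to 58 mm above the underside, and broken corner stubs up to 84 mm. Its z is up. It may stand in the jig either way round, with its x along the long fence.
- figure_a: a dark grey miniature figure on a 40 mm round base, 49 mm tall, a bystander; origin at the centre of its underside.
- figure_b: a brass-coloured miniature figure on a 40 mm round base, 49 mm tall, a bystander; origin at the centre of its underside.
- paint_jar: a small paint jar, 36 mm wide, 50 mm tall, a bystander; origin at the centre of its underside.
- coffee_cup: a lidded paper coffee cup, 78 mm wide, 98 mm tall, a bystander; origin at the centre of its underside.
Not all that is in view belongs to the job. Of the things shaped like the part that bears tower_center, the grey one is meant.

How it is judged:
By the outcome, as a careful person would: the job done as asked, in the order asked, and still so for the second after the job is handed in, while the arm keeps its last pose, push and grip.
It also fails if it takes over 64 s, if anything falls off the work surface, if the arm or the gripper's body presses on something with over 40 N, if the wrist force passes 120 N, or if a joint passes its speed limit or range.

ROBOT

A 6-joint arm with a two-finger parallel gripper is mounted at the origin on the work surface. World frame = base frame: x ahead of the robot, y to its left, z up, the work surface at z = 0. Lengths are in m, angles in rad, forces in N, time in s.
With the tool pointing down it reaches from about 0.375 to 0.975 m from the base axis. Payload 3.8 kg.
Tool frame: the origin (TCP) lies midway between the tips of the shut fingers; the grasp point (between the pads) lies manip.hold_point_z behind it (manip.hold_point_z is the distance from the TCP to the grasp point, in m); z points along the fingers, y is the line along which they close (so a half turn about z gives the same grasp; the last joint's range is limited). The gripper opens to 85 mm and grips with 20 to 120 N. Pads are 22 mm wide; open, the fingers measure 114 mm over their backs; the gripper's body (76 mm by 85 mm) begins 54 mm behind the grasp point. The pads swing forward as they close: fully open they stand 13 mm farther back than shut.
Start: joints at [1.126, 0.264, 1.604, -0, 1.274, -0.037], TCP at [0.268, 0.62, 0.231] pointing down, gripper open.
Joint ranges: [-2.63, 2.63], [-0.94, 2.18], [0.31, 2.57], [-1.31, 4.45], [0, 2.66], [-2.55, 2.55]. Speed limits (rad/s): [2.57, 2.57, 3.14, 3.14, 3.14, 3.14].

INTERFACE

Orientations are given as a 3x3 rotation matrix whose columns are the frame's x, y, z axes.
In Python, from station import manip gives the robot as it stands. The module is installed in compiled form; this text tells all that it offers.
- The arm moves only by the tool arm_command, never from a script. Its argument "moves" is a list of rows, each a list of 5 numbers: the shift along the tool's x, y, z in cm, then the turn about the tool's z in rad, then the gripper's target within -1 to 1 (shut at 1, half-way at 0, fully open at -1). In form: [[tx, ty, tz, spin, fingers], ...]. A call has 1 to 8 rows; each row shifts and turns the commanded pose from where the row before left it, along the tool's axes as they then stand; what a row does not reach is not made up. A row lasts 1/8 s, in which the tool goes at most 62.5 mm and 10.7 degrees, less where a joint would pass 70% of its speed; a pose out of reach is approached as far as the arm can. A call with a gripper value outside its range is refused whole. The fingers move at their own pace and stop on an object; "force" is the grip in N (left out, the last holds). Time passes only in rows, so rows that do not move let the fingers close. It gives the time, the measured TCP pose, the force, the opening and the grip force at its end, in the units of the state.
- manip.sense(): the state, without advancing time (a new reading comes with each control period).
- manip.read_camera(name): name is "side" or "top" or "wrist"; returns a dict with "image" (400x640x3 uint8, red, green, blue), "z_map" (400x640 float32, m along the optical axis (not along the pixel's ray), 0 where there is no reading), "vertical_fov" (degrees; the focal length in pixels is half the picture's height over the tangent of half this angle, whatever the lens; pixels are square), "cx", "cy" (the principal point, pixels), "R" (3x3) and "t" (3): a world point X has camera coordinates R X + t. Camera axes: x right, y down, z forward; pixel columns grow to the right and rows downward; lengths in m; the calibration is good to about 2 mm. A picture is of the moment at which its call begins.
- manip.sign_off(): hands the job in; it is judged then, once.
The state is a dict: "time": time; "q": joint angles; "joint_vel": joint speeds; "joint_efforts": joint torques, N m; "eef_pos": TCP position; "tool_rot": TCP orientation; "ft_force": force on the tool from outside, world axes, zero at the start; "wrist_torque": the same for the moment, N m; "gripper_width": finger opening in m; "grip_force": force on a finger pad.
Only numpy, scipy, OpenCV 4.12 (cv2) and the standard library are available. Lean on these libraries where they do the work, as an engineer would, in place of code of your own. Each camera call takes 0.05 s, during which the arm holds its last target. There are 200 camera calls.

## Working session

There is one attempt and no reset: what is moved stays moved. The work goes in short steps, Python scripts to look and compute and a tool call to move; the robot and the scene stay as the last step left them, time stands still between calls to the robot, and variables do not carry over. Pictures are saved under pics/ and viewed, at most 10 in all, crops included, and the job is handed in when it is done.

Besides the shell and the picture viewer there is one more tool, called after ">>>" as name(argument=value, ...), one argument or row to a line, values as JSON. arm_command: Moves the arm, as the interface text tells. Its arguments: {"type":"object","properties":{"moves":{"type":"array","items":{"type":"array","items":{"type":"number"}}},"force":{"type":"number"}},"required":["moves"]}

```bash
mkdir -p pics; cat > h.py <<'E'
import numpy as np, cv2
from station import manip
def cloud(c):
    h,w=c["z_map"].shape; f=h/2/np.tan(np.radians(c["vertical_fov"])/2)
    u,v=np.meshgrid(np.arange(w),np.arange(h)); z=c["z_map"]
    P=np.stack([(u-c["cx"])/f*z,(v-c["cy"])/f*z,z],-1)
    X=(P-c["t"])@c["R"]; X[z==0]=np.nan
    return X
def save(c,n): cv2.imwrite(f"pics/{n}.png",c["image"][...,::-1])
E
python3 - <<'E'
from h import *
np.set_printoptions(precision=4,suppress=True)
for n in ("top","side"):
    c=manip.read_camera(n); save(c,n+"0"); np.savez(n+"0.npz",**c)
    print(n,c["vertical_fov"],c["cx"],c["cy"],-c["R"].T@c["t"]); 
s=manip.sense(); print(s); print(manip.hold_point_z)
E
```

```text
top 57.94401572786053 321.0915152751483 193.49841428347872 [0.4564 0.0526 1.0386]
side 46.36474143793454 317.03955257025336 201.54966387333585 [ 0.4638 -0.8829  0.8969]
{'time': 0.1, 'q': array([ 1.1261,  0.2647,  1.6053,  0.    ,  1.2737, -0.0369]), 'joint_vel': array([-0.001 , -0.0007, -0.0033,  0.0003,  0.    , -0.0001]), 'joint_efforts': array([ -0.0006, -51.6709, -36.8589,  -0.0002,   0.0065,   0.    ]), 'eef_pos': array([0.2674, 0.619 , 0.23  ]), 'tool_rot': array([[-0.918 ,  0.3966, -0.0009],
       [ 0.3966,  0.918 , -0.0019],
       [ 0.0001, -0.0021, -1.    ]]), 'ft_force': array([ 0.2134,  0.5607, -0.4055]), 'wrist_torque': array([-0.0523,  0.0653,  0.0238]), 'grip_force': 0.0, 'gripper_width': 0.08529229373403437}
0.0187
```

View pics/top0.png

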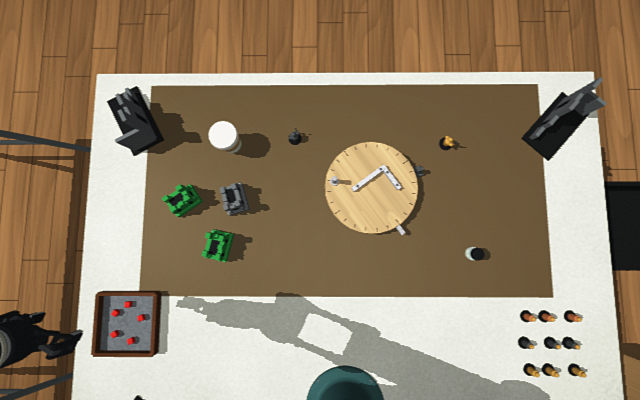

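View pics/side0.png

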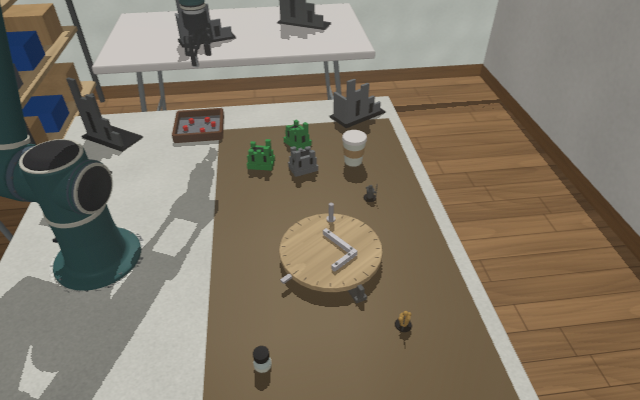

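The top view shows the deck at about px (372,188), post (334,181), jig corner near (384,168), lug (401,230), stop block (420,170) and grey tower (234,199). There are green look-alikes at (182,200) and (218,245), cup (223,135), dark figure (295,137), brass figure (448,142) and jar (474,254). The side view agrees.

```bash
cat > m.py <<'E'
from h import *
np.set_printoptions(precision=4,suppress=True)
c=dict(np.load("top0.npz")); X=cloud(c); Z=X[...,2]; im=c["image"].astype(int)
def box(u0,u1,v0,v1): 
    m=np.zeros(Z.shape,bool); m[v0:v1,u0:u1]=1; return m
def rect(m):
    p=X[m][:,:2].astype(np.float32); r=cv2.minAreaRect(p*1000); return len(p),np.array(r[0]),r[1],r[2],X[m].mean(0)
# table height
print("table",np.nanmedian(Z[260:290,280:330]))
b=box(315,430,130,245)
m=b&(abs(Z-.036)<.006); p=X[m][:,:2]; print("deck",rect(m))
(cx,cy),r=cv2.minEnclosingCircle((p*1000).astype(np.float32)); print("circle",cx,cy,r)
m=b&(Z>.065); print("post",rect(m), X[m][:,2].max())
m=b&(Z>.047)&(Z<.06)&box(345,410,150,200); print("fences",rect(m))
np.save("f.npy",X[m])
P=X[m]
for q in P[np.unique(cv2.convexHull((P[:,:2]*1000).astype(np.float32),returnPoints=False))]: print(q)
m=box(215,255,175,222)&(Z>.012); 
for lo,hi in((.012,.026),(.026,.2),(.05,.065),(.066,.1)): 
    mm=m&(Z>lo)&(Z<hi); print("tower",lo,rect(mm))
print("tower all",rect(m))
for n,bb in dict(cup=(205,245,115,155),figa=(286,304,127,147),figb=(438,460,130,155),jar=(462,488,243,265),g1=(160,204,180,220),g2=(200,236,226,266),lug=(390,412,220,240),block=(412,428,160,180)).items():
    m=box(*bb)&(Z>.008); print(n,rect(m)[1:4],Z[m].max())
E
python3 m.py
```

```text
table 0.0002824675145342745
deck (6318, array([596.9379, -74.7722]), (258.2271423339844, 258.33514404296875), 69.80667877197266, array([ 0.5936, -0.0756,  0.0358]))
circle 591.1614990234375 -88.20783996582031 144.03709411621094
post (29, array([611.7949,  29.1508]), (13.076739311218262, 11.874517440795898), 88.9934310913086, array([0.6115, 0.029 , 0.0873])) 0.09382371398499588
fences (288, array([593.7846, -87.3939]), (79.68856811523438, 111.98157501220703), 36.231239318847656, array([ 0.6195, -0.0914,  0.0518]))
[ 0.6573 -0.1085  0.0546]
[ 0.6523 -0.1006  0.0515]
[ 0.6467 -0.0922  0.0514]
[ 0.647  -0.1174  0.0498]
[ 0.6161 -0.0504  0.0502]
[ 0.6107 -0.1444  0.0485]
[ 0.5936 -0.0197  0.0519]
[ 0.5937 -0.1547  0.0502]
[ 0.5912 -0.0199  0.0491]
[ 0.5879 -0.0224  0.0527]
[ 0.5876 -0.1455  0.0543]
[ 0.5855 -0.0253  0.0496]
[ 0.5851 -0.0278  0.0531]
tower 0.012 (143, array([559.6402, 292.8352]), (50.53264617919922, 94.9117660522461), 73.15557098388672, array([0.5585, 0.2933, 0.0194]))
tower 0.026 (511, array([565.2538, 311.2492]), (74.74783325195312, 46.767940521240234), 16.53720092773437
[... 673 characters left out ...]
100563466
figb (array([ 727.5638, -301.1518]), (29.43120002746582, 26.017337799072266), 77.71817016601562) 0.054643225389637104
jar (array([ 412.6657, -356.1571]), (34.122711181640625, 34.04100799560547), 88.18132781982422) 0.0534773945773342
g1 (array([561.3055, 456.7766]), (60.627838134765625, 79.53559112548828), 34.93588638305664) 0.08555658525950355
g2 (array([433.5401, 352.5558]), (61.34450149536133, 80.30455017089844), 76.94499969482422) 0.08706680584886807
lug (array([ 484.4821, -145.0213]), (41.8246955871582, 38.49895095825195), 89.85733032226562) 0.04041770213595933
block (array([ 638.9985, -204.2757]), (36.10304260253906, 42.733863830566406), 20.383468627929688) 0.04218287769177863
```

```bash
python3 - <<'E'
import cv2
i=cv2.imread("pics/top0.png")
a=cv2.resize(i[130:245,315:430],None,fx=4,fy=4,interpolation=cv2.INTER_CUBIC)
b=cv2.resize(i[172:230,210:260],None,fx=6,fy=6,interpolation=cv2.INTER_CUBIC)
import numpy as np
o=np.zeros((460,800,3),np.uint8); o[:460,:460]=a; o[:348,480:780]=b
cv2.imwrite("pics/crop0.png",o)
E
```

```text
(no output)
```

View pics/crop0.png

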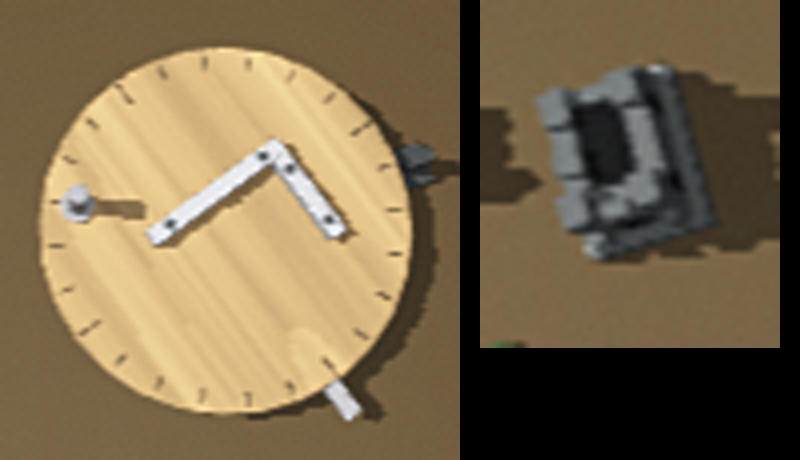

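The crop shows the fences with their corner at (275,150), the post at (78,205), the lug at (345,400), and the tower with its long axis close to image-vertical. Now I go to the post, spinning first and then moving across.

>>> arm_command(
  moves=[
    [0, 0, 0, 0.163, 0],
    [0, 0, 0, 0.163, 0],
    [0, 0, 0, 0.163, 0],
    [0, 0, 0, 0.163, 0],
    [0, 0, 0, 0.163, 0],
    [0, 0, 0, 0.163, 0],
    [0, 0, 0, 0.163, 0],
    [0, 0, 0, 0.163, 0],
  ],
  force=40,
)

```text
time: 1.1
eef_pos: [0.2675, 0.6192, 0.2305]
tool_rot: [[0.146, 0.989, -0.001], [0.989, -0.146, -0.001], [-0.001, -0.0, -1.0]]
ft_force: [-0.7, -0.3, -0.1]
gripper_width: 0.0429
grip_force: 0.0
```

>>> arm_command(
  moves=[
    [-4, 3.2, 0, 0, 0],
    [-4, 3.2, 0, 0, 0],
    [-4, 3.2, 0, 0, 0],
    [-4, 3.2, 0, 0, 0],
    [-4, 3.2, 0, 0, 0],
    [-4, 3.2, 0, 0, 0],
    [-4, 3.2, 0, 0, 0],
    [-4, 3.2, 0, 0, 0],
  ],
)

```text
time: 2.1
eef_pos: [0.4765, 0.2652, 0.2309]
tool_rot: [[0.14, 0.99, -0.0], [0.99, -0.14, -0.0], [-0.0, -0.0, -1.0]]
ft_force: [0.2, 1.0, 1.0]
gripper_width: 0.0425
grip_force: 0.0
```

>>> arm_command(
  moves=[
    [-4, 3.2, 0, 0, 0],
    [-4, 3.2, 0, 0, 0],
    [-4, 3.2, 0, 0, 0],
    [-4, 3.2, 0, 0, 0],
    [-4, 3.2, 0, 0, 0],
    [0, 0, 0, 0, 0],
    [0, 0, 0, 0, 0],
  ],
)

```text
time: 2.98
eef_pos: [0.6059, 0.0464, 0.2305]
tool_rot: [[0.141, 0.99, -0.002], [0.99, -0.141, 0.0], [0.0, -0.002, -1.0]]
ft_force: [0.0, -1.3, -0.9]
gripper_width: 0.0427
grip_force: 0.0
```

```bash
cat >> h.py <<'E'
def plan(xy,z=None,yaw=None,s=None):
    "offset to world target in present tool axes, cm; yaw of tool y in deg"
    s=s or manip.sense(); R=s["tool_rot"]; p=s["eef_pos"]
    d=np.array([xy[0],xy[1],p[2] if z is None else z])-p
    y0=np.degrees(np.arctan2(R[1,1],R[0,1])); r=lambda a:np.round(a,3)
    print("t",round(s["time"],2),"p",r(p),"yawy",r(y0),"F",r(s["ft_force"]),"T",r(s["wrist_torque"]),"w",r(s["gripper_width"]),"g",r(s["grip_force"]),"q",r(s["q"]))
    print("shift cm",r(R.T@d*100),"" if yaw is None else "spin %.3f"%np.radians(-(yaw-y0)))
E
python3 -c "
from h import *
plan((.6115,.029),.061,-8)"
```

```text
t 2.98 p [0.606 0.046 0.231] yawy -8.129 F [ 0.026 -1.284 -0.942] T [-0.031  0.024  0.001] w 0.043 g 0.0 q [3.500e-02 1.390e-01 1.754e+00 1.000e-03 1.250e+00 1.770e-01]
shift cm [-1.644  0.827 16.952] spin -0.002
```

>>> arm_command(
  moves=[
    [-1.64, 0.83, 5, 0, 0],
    [0, 0, 5, 0, 0],
    [0, 0, 5, 0, 0],
    [0, 0, 1.9, 0, 0],
    [0, 0, 0, 0, 0],
  ],
)

```text
time: 3.6
eef_pos: [0.611, 0.0299, 0.0612]
tool_rot: [[0.139, 0.99, -0.003], [0.99, -0.139, 0.0], [-0.0, -0.003, -1.0]]
ft_force: [0.1, 0.9, 0.1]
gripper_width: 0.0431
grip_force: 0.0
```

>>> arm_command(
  moves=[
    [0, 0, 0, 0, 1],
    [0, 0, 0, 0, 1],
    [0, 0, 0, 0, 1],
    [0, 0, 0, 0, 1],
    [0, 0, 0, 0, 1],
  ],
)

```text
time: 4.22
eef_pos: [0.6143, 0.0293, 0.0651]
tool_rot: [[0.141, 0.99, 0.004], [0.99, -0.141, 0.001], [0.001, 0.004, -1.0]]
ft_force: [-1.0, 1.6, 7.0]
gripper_width: 0.0121
grip_force: 39.3
```

```bash
python3 -c "
from h import *
plan((.6115,.029),.061,-8)"
```

```text
t 4.22 p [0.614 0.029 0.065] yawy -8.092 F [-1.024  1.62   7.006] T [0.242 0.282 0.047] w 0.012 g 39.265 q [7.000e-03 3.000e-01 1.886e+00 1.000e-03 9.510e-01 1.480e-01]
shift cm [-0.073 -0.274  0.413] spin -0.002
```

>>> arm_command(
  moves=[
    [-0.05, -1.05, 0, -0.1, 1],
    [-0.05, -1.05, 0, -0.1, 1],
    [-0.05, -1.05, 0, -0.1, 1],
    [-0.05, -1.05, 0, -0.1, 1],
    [-0.05, -1.05, 0, -0.1, 1],
    [-0.05, -1.05, 0, -0.1, 1],
    [-0.05, -1.05, 0, -0.1, 1],
    [-0.05, -1.05, 0, -0.1, 1],
  ],
)

```text
time: 5.22
eef_pos: [0.5336, 0.0112, 0.0651]
tool_rot: [[-0.614, 0.79, 0.002], [0.79, 0.614, 0.005], [0.003, 0.005, -1.0]]
ft_force: [-5.5, 12.6, 12.5]
gripper_width: 0.0125
grip_force: 41.1
```

```bash
python3 -c "
from h import *
plan((.504,-.026),.061,62)
p=manip.sense()['eef_pos'];d=p[:2]-[.597,-.075];print(np.hypot(*d),np.degrees(np.arctan2(d[1],d[0])))"
```

```text
t 5.22 p [0.534 0.011 0.065] yawy 37.86 F [-5.503 12.581 12.495] T [ 1.8    0.952 -0.03 ] w 0.012 g 41.069 q [-0.029  0.163  2.059  0.007  0.918 -0.694]
shift cm [-1.119 -4.623  0.385] spin -0.421
0.10697701724554971 126.32725888368122
```

>>> arm_command(
  moves=[
    [0.3, -1.05, -0.3, -0.1, 1],
    [-0.05, -1.05, 0, -0.1, 1],
    [-0.05, -1.05, 0, -0.1, 1],
    [-0.05, -0.8, 0, -0.08, 1],
    [0, 0, 0, 0, 1],
  ],
)

```text
time: 5.85
eef_pos: [0.5049, -0.0193, 0.0652]
tool_rot: [[-0.861, 0.508, 0.0], [0.508, 0.861, -0.001], [-0.001, -0.001, -1.0]]
ft_force: [1.4, -2.7, -6.5]
gripper_width: 0.0125
grip_force: 41.1
```

```bash
python3 - <<'E'
from h import *
c=manip.read_camera("top"); save(c,"top1"); np.savez("top1.npz",**c)
i=cv2.resize(c["image"][130:250,310:440,::-1],None,fx=4,fy=4,interpolation=cv2.INTER_CUBIC); cv2.imwrite("pics/crop1.png",i)
plan((.504,-.026),.061,62)
p=manip.sense()['eef_pos'];d=p[:2]-[.597,-.075];print(np.hypot(*d),np.degrees(np.arctan2(d[1],d[0])))
E
```

```text
t 5.9 p [ 0.505 -0.019  0.065] yawy 59.436 F [ 0.669 -2.933 -5.333] T [-0.295 -0.151  0.106] w 0.013 g 41.097 q [-8.700e-02  1.130e-01  2.116e+00 -1.000e-03  9.120e-01 -1.123e+00]
shift cm [-0.263 -0.636  0.42 ] spin -0.045
0.10763444265648102 148.76446413567072
```

View pics/crop1.png

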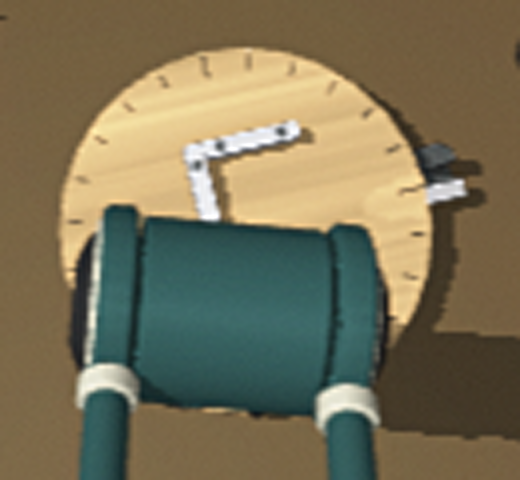

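The lug (447,190) is now just below the block (438,155), with a gap of about 10 crop px (3°). I'll push on gently.

>>> arm_command(
  moves=[
    [-0.05, -0.5, 0.3, -0.05, 1],
    [-0.02, -0.4, 0, -0.04, 1],
    [0, -0.4, 0, -0.02, 1],
    [0, 0, 0, 0, 1],
  ],
)

```text
time: 6.4
eef_pos: [0.5007, -0.027, 0.065]
tool_rot: [[-0.911, 0.413, 0.002], [0.413, 0.911, 0.006], [0.001, 0.006, -1.0]]
ft_force: [-4.4, 14.2, 13.1]
gripper_width: 0.0125
grip_force: 43.2
```

```bash
cat > d.py <<'E'
from h import *
plan((.504,-.026),.061,62)
s=manip.sense();p=s['eef_pos'];d=p[:2]-[.597,-.075];print(np.hypot(*d),np.degrees(np.arctan2(d[1],d[0])),"Ftool",s["tool_rot"].T@s["ft_force"])
E
python3 d.py
```

```text
t 6.4 p [ 0.501 -0.027  0.065] yawy 65.609 F [-4.397 14.19  13.131] T [ 2.121  0.771 -0.095] w 0.012 g 43.163 q [-0.108  0.105  2.125  0.008  0.91  -1.258]
shift cm [-0.263  0.228  0.406] spin 0.063
0.1076307339258942 153.5262824935316 Ftool [  9.87840421  11.18771154 -13.05246002]
```

>>> arm_command(
  moves=[
    [0.3, -0.3, -0.3, 0, 1],
    [0, -0.2, 0, 0, 1],
    [0, 0, 0, 0, 1],
    [0, 0, 0, 0, 1],
  ],
)

```text
time: 6.9
eef_pos: [0.5006, -0.0272, 0.0654]
tool_rot: [[-0.91, 0.414, 0.012], [0.414, 0.91, 0.011], [-0.007, 0.015, -1.0]]
ft_force: [20.2, 27.0, -21.8]
gripper_width: 0.0123
grip_force: 40.8
```

```bash
python3 d.py
```

```text
t 6.9 p [ 0.501 -0.027  0.065] yawy 65.522 F [ 20.217  27.001 -21.802] T [ 3.904 -2.877 -0.044] w 0.012 g 40.816 q [-0.112  0.098  2.132  0.015  0.9   -1.265]
shift cm [-0.256  0.242  0.445] spin 0.061
0.10759770732066422 153.61979636043662 Ftool [-7.06380259 32.62431402 22.33607808]
```

The deck is at its stop: 32 N tangential with no motion. I release, lift and head to the tower.

>>> arm_command(
  moves=[
    [0, 0.4, 0.2, 0, 1],
    [0, 0, 0, 0, 0],
    [0, 0, 0, 0, 0],
    [0, 0, 0, 0, 0],
    [0, 0, -5, 0, 0],
    [0, 0, -5, 0, 0],
    [0, 0, -5, 0, -1],
  ],
)

```text
time: 7.78
eef_pos: [0.4959, -0.0305, 0.2147]
tool_rot: [[-0.912, 0.41, -0.0], [0.41, 0.912, -0.0], [0.0, -0.0, -1.0]]
ft_force: [0.7, 0.5, -0.6]
gripper_width: 0.0596
grip_force: 0.0
```

```bash
python3 -c "
from h import *
plan((.5657,.3114),.2,106)"
```

```text
t 7.78 p [ 0.496 -0.031  0.215] yawy 65.77 F [ 0.688  0.548 -0.579] T [ 0.044  0.01  -0.011] w 0.06 g 0.0 q [-0.112 -0.065  1.995 -0.     1.212 -1.259]
shift cm [ 7.669 34.046  1.459] spin -0.702
```

>>> arm_command(
  moves=[
    [1.1, 4.86, 0, 0, -1],
    [1.1, 4.86, 0, 0, -1],
    [1.1, 4.86, 0, 0, -1],
    [1.1, 4.86, 0, 0, -1],
    [1.1, 4.86, 0, 0, -1],
    [1.1, 4.86, 0, 0, -1],
    [1.1, 4.86, 0, 0, -1],
    [0, 0, 0, 0, -1],
  ],
)

```text
time: 8.78
eef_pos: [0.5656, 0.3144, 0.2128]
tool_rot: [[-0.913, 0.407, -0.0], [0.407, 0.913, 0.001], [0.0, 0.0, -1.0]]
ft_force: [-0.5, -0.2, 0.1]
gripper_width: 0.0853
grip_force: 0.0
```

>>> arm_command(
  moves=[
    [0, 0, 0, -0.14, -1],
    [0, 0, 0, -0.14, -1],
    [0, 0, 0, -0.14, -1],
    [0, 0, 0, -0.14, -1],
    [0, 0, 0, -0.14, -1],
    [0, 0, 0, 0, -1],
    [0, 0, 0, 0, -1],
  ],
)

```text
time: 9.65
eef_pos: [0.5655, 0.3108, 0.2133]
tool_rot: [[-0.962, -0.271, -0.0], [-0.271, 0.962, -0.0], [0.0, -0.0, -1.0]]
ft_force: [-0.3, -0.0, 1.0]
gripper_width: 0.0855
grip_force: 0.0
```

```bash
python3 - <<'E'
from h import *
plan((.5657,.3114),.024,106)
c=manip.read_camera("top"); save(c,"top2"); np.savez("top2.npz",**c)
w=manip.read_camera("wrist"); save(w,"wrist2"); np.savez("wrist2.npz",**w)
X=cloud(c); Z=X[...,2]
m=np.zeros(Z.shape,bool); m[130:245,315:430]=1; f=m&(Z>.0465)&(Z<.058)
# fences: drop post (far from axis)
d=np.hypot(X[...,0]-.597,X[...,1]+.075); r0=cv2.minAreaRect((X[f&(d<.088)][:,:2]*1000).astype(np.float32)); print("fences",r0)
q=X[m&(Z>.065)]; print("post",q.mean(0)); 
dd=q.mean(0)[:2]-[.597,-.075]; print(np.degrees(np.arctan2(dd[1],dd[0])))
P=X[f&(d<.088)]
for k in cv2.convexHull((P[:,:2]*1000).astype(np.float32))[:,0]: print(k)
o=np.hstack([cv2.resize(c["image"][130:245,315:430],(400,400)),cv2.resize(w["image"],None,fx=.6,fy=.6)[:,:400].repeat(1,0) if 0 else np.pad(cv2.resize(w["image"],(400,250)),((0,150),(0,0),(0,0)))])
cv2.imwrite("pics/both2.png",o[...,::-1])
E
```

```text
t 9.65 p [0.565 0.311 0.213] yawy 105.753 F [-0.318 -0.016  0.997] T [ 0.014 -0.016  0.073] w 0.086 g 0.0 q [ 0.464  0.22   1.691 -0.     1.231 -1.381]
shift cm [-0.045  0.053 18.925] spin -0.004
fences ((607.5213623046875, -81.4082260131836), (112.50879669189453, 80.15559387207031), 17.06293296813965)
post [ 0.50286857 -0.02594447  0.08689069]
152.47423544073436
[ 672.4534  -101.24175]
[649.95026  -31.506805]
[646.6723 -28.5066]
[644.1434   -28.601051]
[642.04694  -28.888115]
[590.93915  -44.574738]
[560.2085  -54.91671]
[543.96136 -60.46894]
[543.5531  -62.66669]
[543.9082 -65.872 ]
[546.2933 -70.8853]
[ 660.5359  -103.35605]
[ 669.9096  -104.18242]
```

View pics/both2.png

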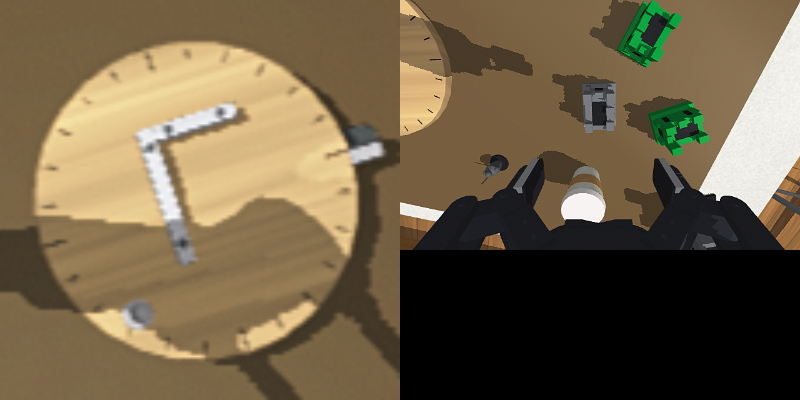

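Left: the lug (368,152) touches the block, with the jig corner at about (150,150). Right (wrist): the grey tower (600,107) stands square to the gripper. A quick cross-check of the tower from the saved wrist depth.

```bash
python3 - <<'E'
from h import *
c=dict(np.load("wrist2.npz")); X=cloud(c); Z=X[...,2]
m=(np.hypot(X[...,0]-.566,X[...,1]-.311)<.07)
for lo,hi in((.015,.1),(.05,.1)):
    print(cv2.minAreaRect((X[m&(Z>lo)&(Z<hi)][:,:2]*1000).astype(np.float32)))
m=(np.hypot(X[...,0]-.566,X[...,1]-.311)<.07)
E
```

```text
((563.9861450195312, 312.3423767089844), (79.54042053222656, 59.96245193481445), 16.54825782775879)
((564.1448364257812, 312.41400146484375), (65.10807800292969, 45.991092681884766), 16.733980178833008)
```

>>> arm_command(
  moves=[
    [0.1, 0.17, 5, -0.015, -1],
    [0, 0, 5, 0, -1],
    [0, 0, 5, 0, -1],
    [0, 0, 3, 0, -1],
    [0, 0, 1.1, 0, -1],
    [0, 0, 0, 0, -1],
  ],
  force=60,
)

```text
time: 10.5
eef_pos: [0.564, 0.3131, 0.0221]
tool_rot: [[-0.957, -0.289, -0.001], [-0.289, 0.957, -0.0], [0.001, -0.0, -1.0]]
ft_force: [-0.7, 0.0, 0.3]
gripper_width: 0.0856
grip_force: 0.0
```

>>> arm_command(
  moves=[
    [0, 0, 0, 0, 1],
    [0, 0, 0, 0, 1],
    [0, 0, 0, 0, 1],
    [0, 0, 0, 0, 1],
    [0, 0, 0, 0, 1],
  ],
)

```text
time: 11.12
eef_pos: [0.5656, 0.3138, 0.0244]
tool_rot: [[-0.957, -0.289, 0.003], [-0.289, 0.957, 0.001], [-0.003, 0.0, -1.0]]
ft_force: [-0.5, 0.3, 5.6]
gripper_width: 0.0454
grip_force: 62.9
```

```bash
python3 -c "
from h import *
plan((.612,-.082),.1,107)"
```

```text
t 11.12 p [0.566 0.314 0.024] yawy 106.809 F [-0.498  0.256  5.588] T [-0.224 -0.053  0.024] w 0.045 g 62.939 q [ 0.468  0.403  1.834 -0.     0.902 -1.396]
shift cm [  6.974 -39.231  -7.599] spin -0.003
```

>>> arm_command(
  moves=[
    [0, 0, -3, 0, 1],
    [0, 0, -4, 0, 1],
    [0, 0, -3, 0, 1],
    [0, 0, 0, 0, 1],
  ],
  force=80,
)

```text
time: 11.62
eef_pos: [0.5659, 0.3142, 0.1251]
tool_rot: [[-0.957, -0.289, 0.005], [-0.289, 0.957, 0.003], [-0.006, 0.001, -1.0]]
ft_force: [0.6, 0.4, -3.0]
gripper_width: 0.0448
grip_force: 82.7
```

```bash
python3 -c "
from h import *
plan((.6067,-.092),.12,107)"
```

```text
t 11.62 p [0.566 0.314 0.125] yawy 106.799 F [ 0.616  0.355 -3.028] T [-0.056 -0.022  0.022] w 0.045 g 82.726 q [ 0.468  0.291  1.774  0.     1.071 -1.396]
shift cm [  7.833 -40.063   0.424] spin -0.004
```

>>> arm_command(
  moves=[
    [0.7, -3.6, 0, 0, 1],
    [0.7, -3.6, 0, 0, 1],
    [0.7, -3.6, 0, 0, 1],
    [0.7, -3.6, 0, 0, 1],
    [0.7, -3.6, 0, 0, 1],
    [0.7, -3.6, 0, 0, 1],
    [0.7, -3.6, 0, 0, 1],
    [0.7, -3.6, 0, 0, 1],
  ],
)

```text
time: 12.62
eef_pos: [0.5918, 0.0201, 0.1194]
tool_rot: [[-0.957, -0.289, -0.004], [-0.289, 0.957, 0.0], [0.004, 0.001, -1.0]]
ft_force: [0.5, 0.5, -2.5]
gripper_width: 0.0452
grip_force: 83.0
```

>>> arm_command(
  moves=[
    [0.7, -3.6, 0, 0, 1],
    [0.7, -3.6, 0, 0, 1],
    [0.7, -3.6, 0, 0, 1],
    [0, 0, 0, 0, 1],
    [0, 0, 0, 0, 1],
  ],
)

```text
time: 13.25
eef_pos: [0.6033, -0.0877, 0.1201]
tool_rot: [[-0.958, -0.288, -0.003], [-0.288, 0.958, 0.001], [0.003, 0.002, -1.0]]
ft_force: [0.7, 0.3, -3.0]
gripper_width: 0.0454
grip_force: 83.2
```

```bash
python3 - <<'E'
from h import *
plan((.6067,-.092),.066,107)
for n in("wrist","side"):
    c=manip.read_camera(n); save(c,n+"3"); np.savez(n+"3.npz",**c)
w=cv2.imread("pics/wrist3.png"); s=cv2.imread("pics/side3.png")[180:300,250:410]
o=np.zeros((600,640,3),np.uint8); o[:250,:400]=cv2.resize(w,(400,250)); o[255:600,:460]=cv2.resize(s,(460,345)); cv2.imwrite("pics/both3.png",o)
E
```

```text
t 13.25 p [ 0.603 -0.088  0.12 ] yawy 106.754 F [ 0.677  0.295 -2.967] T [ 0.054 -0.047 -0.025] w 0.045 g 83.233 q [-1.860e-01  2.350e-01  1.854e+00  1.000e-03  1.056e+00 -2.049e+00]
shift cm [-0.217 -0.518  5.413] spin -0.004
```

View pics/both3.png

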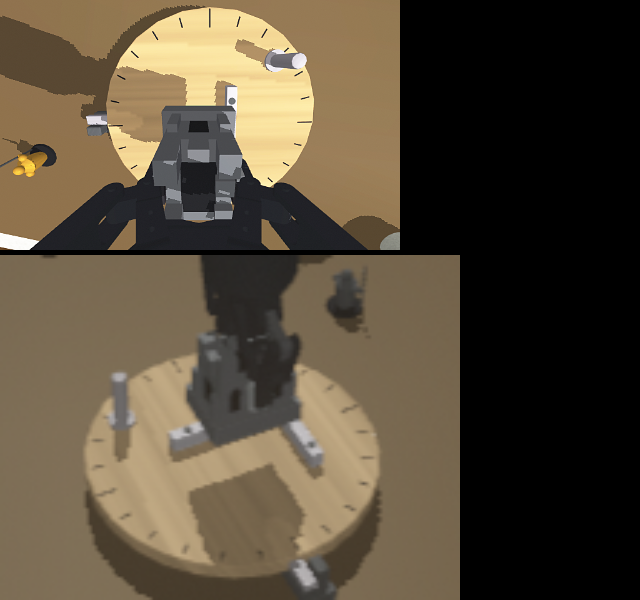

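Wrist view: the tower is held square and upright, with the fence end at (232,95). Side view: the tower is above the jig, its plinth edges parallel to the fences, and the lug is at the block (320,575). I'll offset it away from the fences and lower it.

>>> arm_command(
  moves=[
    [0, -0.5, 0, -0.004, 1],
    [0, 0, 2, 0, 1],
    [0, 0, 2, 0, 1],
    [0, 0, 1.4, 0, 1],
    [0, 0, 0.2, 0, 1],
    [0, 0, 0, 0, 1],
  ],
)

```text
time: 14.1
eef_pos: [0.6063, -0.093, 0.066]
tool_rot: [[-0.956, -0.293, -0.0], [-0.293, 0.956, 0.0], [0.0, 0.0, -1.0]]
ft_force: [-0.4, 0.4, -2.9]
gripper_width: 0.045
grip_force: 83.2
```

```bash
cat > e.py <<'E'
from h import *
plan((.612,-.082),.0604,107)
s=manip.sense(); R=s["tool_rot"]; print("Ftool",R.T@s["ft_force"],"Ttool",R.T@s["wrist_torque"],"z",s["eef_pos"][2])
E
python3 e.py
```

```text
t 14.1 p [ 0.606 -0.093  0.066] yawy 107.025 F [-0.379  0.434 -2.91 ] T [ 0.003 -0.045 -0.074] w 0.045 g 83.226 q [-0.193  0.299  1.885  0.     0.957 -2.061]
shift cm [-0.868  0.886  0.562] spin 0.000
Ftool [0.2349359  0.52510727 2.9098577 ] Ttool [ 0.01033728 -0.04369175  0.07393683] z 0.0660191579093671
```

>>> arm_command(
  moves=[
    [0, 0, 0.3, 0, 1],
    [0, 0, 0.2, 0, 1],
    [0, 0, 0.2, 0, 1],
    [0, 0, 0, 0, 1],
  ],
)

```text
time: 14.6
eef_pos: [0.6067, -0.0931, 0.0604]
tool_rot: [[-0.956, -0.293, 0.001], [-0.293, 0.956, -0.0], [-0.001, -0.0, -1.0]]
ft_force: [-4.0, 0.9, 3.7]
gripper_width: 0.045
grip_force: 83.7
```

```bash
python3 e.py
```

```text
t 14.6 p [ 0.607 -0.093  0.06 ] yawy 107.031 F [-3.971  0.894  3.709] T [ 0.048  0.306 -0.009] w 0.045 g 83.705 q [-0.193  0.306  1.889 -0.     0.946 -2.061]
shift cm [-0.835  0.901  0.004] spin 0.001
Ftool [ 3.53230903  2.01569772 -3.71297014] Ttool [-0.13611665  0.27885259  0.00898029] z 0.060439313095193584
```

>>> arm_command(
  moves=[
    [-0.3, 0.3, 0, 0, 1],
    [-0.3, 0.3, 0, 0, 1],
    [0, 0.2, 0, 0, 1],
    [0, 0.2, 0, 0, 1],
    [0, 0.2, 0, 0, 1],
    [0, 0, 0, 0, 1],
  ],
)

```text
time: 15.35
eef_pos: [0.6114, -0.0827, 0.0606]
tool_rot: [[-0.956, -0.295, 0.006], [-0.295, 0.956, -0.006], [-0.004, -0.007, -1.0]]
ft_force: [4.0, -10.7, 1.2]
gripper_width: 0.0454
grip_force: 83.7
```

```bash
python3 e.py
```

```text
t 15.35 p [ 0.611 -0.083  0.061] yawy 107.15 F [  3.999 -10.656   1.163] T [-2.023 -0.572  0.294] w 0.045 g 83.677 q [-0.172  0.308  1.886 -0.005  0.941 -2.039]
shift cm [-0.082  0.052  0.019] spin 0.003
Ftool [ -0.68381684 -11.36911201  -1.07859753] Ttool [ 2.10062486  0.0477727  -0.30332706] z 0.06059263409886149
```

>>> arm_command(
  moves=[
    [-0.2, 0, 0.1, 0, 1],
    [-0.2, 0, 0.1, 0, 1],
    [-0.2, 0, 0, 0, 1],
    [0, 0, 0, 0, 1],
  ],
)

```text
time: 15.85
eef_pos: [0.6121, -0.0825, 0.0605]
tool_rot: [[-0.955, -0.295, -0.005], [-0.295, 0.955, -0.007], [0.006, -0.005, -1.0]]
ft_force: [-17.5, -16.8, 24.1]
gripper_width: 0.0449
grip_force: 86.2
```

```bash
python3 e.py
```

```text
t 15.85 p [ 0.612 -0.083  0.061] yawy 107.18 F [-17.472 -16.764  24.119] T [-2.299  2.175  0.424] w 0.045 g 86.175 q [-0.17   0.315  1.876 -0.009  0.954 -2.035]
shift cm [-0.005  0.052  0.013] spin 0.003
Ftool [ 21.79772326 -10.98194053 -23.92192428] Ttool [ 1.55722085  2.7546215  -0.42891044] z 0.06053695420528417
```

>>> arm_command(
  moves=[
    [0, 0.2, 0, -0.01, 1],
    [0, 0.1, 0, 0, 1],
    [0, 0, 0, 0, 1],
  ],
)

```text
time: 16.23
eef_pos: [0.6122, -0.0822, 0.0607]
tool_rot: [[-0.952, -0.305, -0.002], [-0.305, 0.952, -0.011], [0.005, -0.01, -1.0]]
ft_force: [-14.2, -24.8, 22.7]
gripper_width: 0.0449
grip_force: 85.3
```

```bash
python3 e.py
```

```text
t 16.23 p [ 0.612 -0.082  0.061] yawy 107.786 F [-14.246 -24.838  22.726] T [-3.497  1.999  0.531] w 0.045 g 85.282 q [-0.168  0.313  1.879 -0.013  0.95  -2.041]
shift cm [0.013 0.026 0.026] spin 0.014
Ftool [ 21.26984269 -19.5174462  -22.42779416] Ttool [ 2.72235012  2.96613507 -0.54502649] z 0.060663524735121155
```

>>> arm_command(
  moves=[
    [0, 0, 0, -0.01, 1],
    [0, 0, 0, 0, 1],
    [0, 0, 0, 0, 1],
  ],
)

```text
time: 16.6
eef_pos: [0.6122, -0.0822, 0.0606]
tool_rot: [[-0.95, -0.311, -0.002], [-0.311, 0.95, -0.01], [0.005, -0.009, -1.0]]
ft_force: [-13.6, -23.6, 22.8]
gripper_width: 0.0453
grip_force: 85.8
```

```bash
python3 e.py
```

```text
t 16.6 p [ 0.612 -0.082  0.061] yawy 108.112 F [-13.638 -23.645  22.791] T [-3.733  1.967 -0.933] w 0.045 g 85.762 q [-0.168  0.313  1.879 -0.012  0.95  -2.048]
shift cm [0.015 0.026 0.024] spin 0.019
Ftool [ 20.42129439 -18.42866535 -22.53601773] Ttool [2.9326548  3.03787851 0.92142012] z 0.060643698765689785
```

>>> arm_command(
  moves=[
    [0, 0, 0, -0.01, 1],
    [0, 0, 0, 0, 1],
    [0, 0, 0, 0, 1],
  ],
)

```text
time: 16.98
eef_pos: [0.6122, -0.0824, 0.0606]
tool_rot: [[-0.948, -0.318, -0.002], [-0.318, 0.948, -0.009], [0.005, -0.008, -1.0]]
ft_force: [-14.0, -24.9, 22.2]
gripper_width: 0.0449
grip_force: 86.0
```

```bash
python3 e.py
```

```text
t 16.98 p [ 0.612 -0.082  0.061] yawy 108.558 F [-14.033 -24.87   22.194] T [-3.963  1.938 -1.71 ] w 0.045 g 86.037 q [-0.169  0.313  1.879 -0.012  0.95  -2.057]
shift cm [0.008 0.043 0.022] spin 0.027
Ftool [ 21.32129815 -19.29406716 -21.93502865] Ttool [3.13260753 3.11269904 1.69860321] z 0.060626891207579754
```

>>> arm_command(
  moves=[
    [0, 0, 0.1, 0.012, 1],
    [0.1, -0.2, 0.05, 0, 1],
    [0, 0, 0, 0, 1],
    [0, 0, 0, 0, 1],
  ],
)

```text
time: 17.48
eef_pos: [0.6122, -0.0824, 0.0605]
tool_rot: [[-0.951, -0.31, -0.002], [-0.31, 0.951, -0.007], [0.004, -0.006, -1.0]]
ft_force: [-16.0, -17.4, 29.2]
gripper_width: 0.045
grip_force: 86.5
```

```bash
python3 e.py
```

```text
t 17.48 p [ 0.612 -0.082  0.061] yawy 108.076 F [-15.997 -17.387  29.166] T [-2.347  2.363 -0.249] w 0.045 g 86.543 q [-0.17   0.313  1.879 -0.009  0.95  -2.051]
shift cm [0.006 0.046 0.01 ] spin 0.019
Ftool [ 20.70960374 -11.74684647 -29.01765968] Ttool [1.49733267 2.97580149 0.23572102] z 0.060506435356202745
```

```bash
python3 - <<'E'
from h import *
o=np.zeros((600,800,3),np.uint8)
c=manip.read_camera("wrist"); np.savez("wrist4.npz",**c); save(c,"w4"); o[:300,:480]=cv2.resize(c["image"],(480,300))
c=manip.read_camera("side"); np.savez("side4.npz",**c); save(c,"s4"); o[300:,:400]=cv2.resize(c["image"][205:295,270:390],(400,300),interpolation=cv2.INTER_CUBIC)
c=manip.read_camera("top"); o[300:,400:]=cv2.resize(c["image"][140:230,320:440],(400,300),interpolation=cv2.INTER_CUBIC)
cv2.imwrite("pics/all4.png",o[...,::-1])
E
```

```text
(no output)
```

View pics/all4.png

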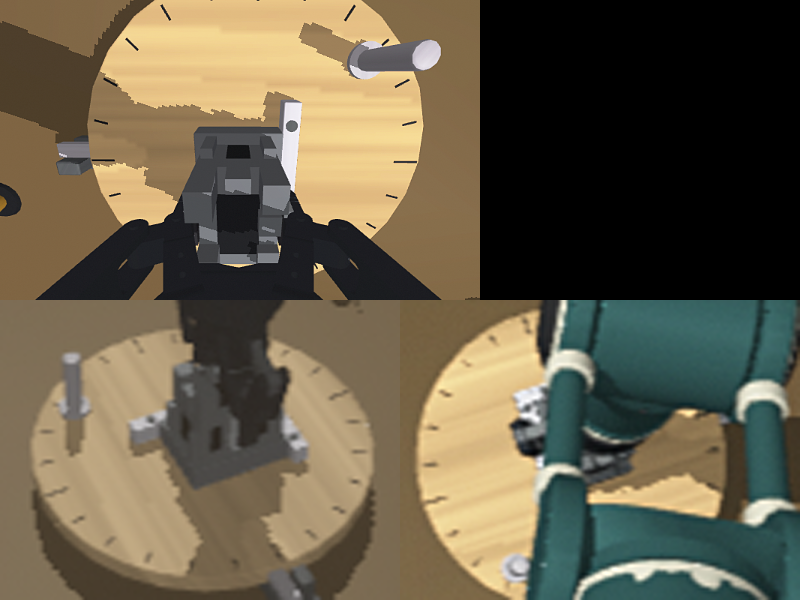

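Wrist view: the plinth's right side lies along the long fence (288,145), with the lug on the block (75,155). The side view shows the tower standing upright on the deck, up against both fences. Closer look at the long-fence contact.

```bash
python3 - <<'E'
import cv2,numpy as np
w=cv2.imread("pics/w4.png")[125:295,240:420]; s=cv2.imread("pics/s4.png")[225:275,300:370]
o=np.zeros((600,800,3),np.uint8); a=cv2.resize(w,None,fx=3.5,fy=3.5,interpolation=cv2.INTER_CUBIC)[:,:450]; o[:595,:450]=a[:595]
b=cv2.resize(s,(350,250),interpolation=cv2.INTER_CUBIC); o[:250,450:]=b
cv2.imwrite("pics/z4.png",o)
E
```

```text
(no output)
```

View pics/z4.png

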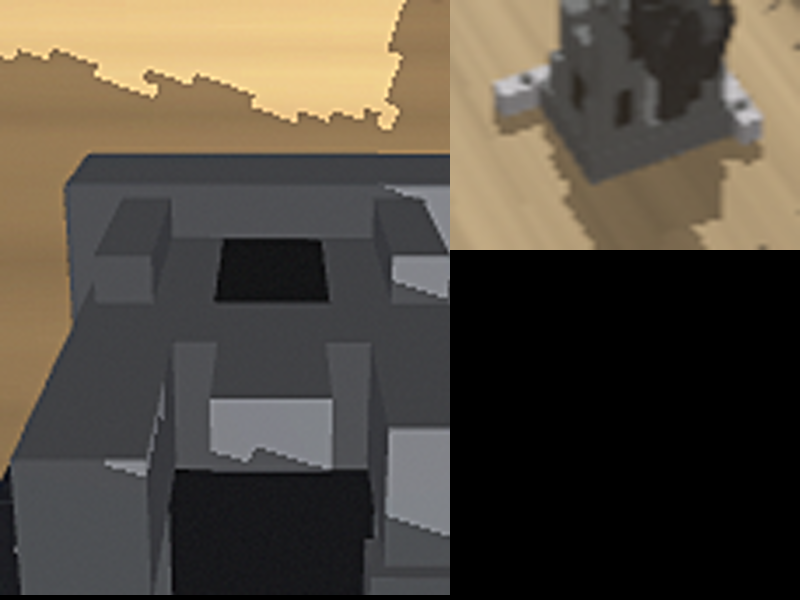

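```bash
python3 - <<'E'
from h import *
c=dict(np.load("wrist4.npz")); X=cloud(c); Z=X[...,2]; im=c["image"].astype(int)
a=np.radians(17.5); ex=np.array([np.cos(a),np.sin(a)]); ey=np.array([-ex[1],ex[0]])
J=np.stack([(X[...,:2]-[.6414,-.0417])@ex,(X[...,:2]-[.6414,-.0417])@ey],-1)*1000
near=(J[...,0]>-115)&(J[...,0]<5)&(J[...,1]>-75)&(J[...,1]<20)
def ang(p,fx):  # robust line
    vx,vy,x0,y0=cv2.fitLine(p.astype(np.float32),cv2.DIST_HUBER,0,.01,.01).ravel(); return np.degrees(np.arctan2(vy,vx))
br=near&(im.min(-1)>150)&(abs(im[...,0]-im[...,2])<25)&(abs(Z-.052)<.005)&(J[...,1]>-5)
p=J[br]; print("fence n",len(p),p.min(0),p.max(0),np.median(Z[br]))
# outer & inner edges: per 3mm x-bin extremes
def edge(p,ax,sgn,lo,hi,step=3):
    q=[]
    for b in np.arange(lo,hi,step):
        s=p[(p[:,ax]>=b)&(p[:,ax]<b+step)]
        if len(s)>3: q.append([b+step/2,(np.max if sgn>0 else np.min)(s[:,1-ax])])
    q=np.array(q); k=np.polyfit(q[:,0],q[:,1],1); return np.degrees(np.arctan(k[0])),k[1],np.round(q[:,1],1)
print("inner",edge(p,0,-1,-98,-60)); print("outer",edge(p,0,1,-98,-60))
g=near&(abs(Z-.056)<.004)&(im.max(-1)<150)&(abs(im[...,0]-im[...,2])<20)&(J[...,1]<3); p=J[g]; print("plinth",len(p),p.min(0),p.max(0),np.median(Z[g]))
e=edge(p,1,-1,-57,-3); print("plinth -x edge (skew)",e)
print("plinth z left/right",[np.median(Z[g&(J[...,1]<-45)]),np.median(Z[g&(J[...,1]>-15)])])
E
```

```text
fence n 2008 [-102.02984282    0.51866979] [-35.97659589  12.35194975] 0.051657769462127155
inner (np.float64(0.8102463297488534), np.float64(1.9270396948434876), array([0.6, 0.6, 0.5, 0.8, 0.8, 0.6, 0.9, 1.1, 0.9, 0.8, 1. , 1.1, 1. ]))
outer (np.float64(0.3550753927457735), np.float64(12.546990844285014), array([11.9, 12.1, 11.8, 12.1, 12. , 12. , 12.2, 12.3, 12. , 12. , 12.1,
       12.2, 12.1]))
plinth 2093 [-95.04683876 -59.86564368] [-60.82873087   2.97664129] 0.0559610972679255
plinth -x edge (skew) (np.float64(-0.5769837141809995), np.float64(-82.3384409585789), array([-81.8, -81.7, -81.8, -82. , -81.9, -82.1, -81.9, -82. , -82. ,
       -82. , -82. , -82. , -82.2, -82.1, -82.3, -82.4, -82.3, -82.2]))
plinth z left/right [np.float64(0.05599642568624248), np.float64(0.0557818212602026)]
```

Fence yaw is 18.0° and plinth yaw 18.1°, with gaps under 0.5 mm and no tilt. I'll press y slightly firmer and check it holds.

>>> arm_command(
  moves=[
    [0, 0.1, 0.05, 0, 1],
    [0, 0, 0, 0, 1],
    [0, 0, 0, 0, 1],
    [0, 0, 0, 0, 1],
  ],
)

```text
time: 18.12
eef_pos: [0.6122, -0.0824, 0.0605]
tool_rot: [[-0.951, -0.31, -0.001], [-0.31, 0.951, -0.008], [0.003, -0.008, -1.0]]
ft_force: [-17.3, -21.1, 31.1]
gripper_width: 0.0453
grip_force: 86.6
```

```bash
python3 e.py; python3 -c "
from h import *
print(manip.sign_off())"
```

```text
t 18.12 p [ 0.612 -0.082  0.061] yawy 108.083 F [-17.286 -21.068  31.06 ] T [-2.73   2.552 -0.334] w 0.045 g 86.622 q [-0.169  0.313  1.879 -0.01   0.949 -2.05 ]
shift cm [0.007 0.04  0.013] spin 0.019
Ftool [ 23.07785041 -14.89966918 -30.86715982] Ttool [1.80227509 3.27584423 0.31553052] z 0.06052956088449569
the job is handed in; nothing more can be done
None
```

The job is handed in at 18 s: the turntable is at its index stop, and the grey tower stands upright in the jig, flush with both fences to within about 0.5 mm, still gripped and pressed into the corner with about 23 N and 15 N; the figures, jar and cup were not touched.

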